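# Rock the angle gauge on the ball stud until its pointer rests on the red mark

## Task

Check the pendulum angle gauge before it goes out: pick it up by its grip from the timber offcut, stand it upright with the middle of its foot on the brass ball of the test stud, then, keeping the foot resting gently on the ball, rock the gauge sideways until its swinging black pointer settles on the red mark of the dial. Finish while still gripping it there, pressed lightly on the ball with the pointer at rest on the mark: do not put it down or let go, and leave the other things on the desk where they are.

Things in the scene. Friction and masses are not known exactly. Their poses are not given: they have to be found in the camera images.
- gauge: The loose angle gauge, 0.25 to 0.5 kg, 167 mm tall. Origin: centre of the underside of its foot; z up, x out of the white dial, y along the long side of the foot. Black foot bar 44 (x) by 96 (y) by 12 mm high, on it an upright blue round housing 110 mm across and 26 mm thick (centre 66 mm above the underside), and above that a black grip post from 119 to 167 mm, 30 (x) by 26 (y) mm. At the start it stands on the timber offcut with the dial roughly towards +x.
- gauge_grip (a point): Centre of the gauge's grip post, 143 mm above the underside of the foot; axes as the gauge's. Grip it across the 26 mm (along the gauge's y) to tilt it firmly.
- gauge_foot (a point): Centre of the flat underside of the gauge's foot; axes as the gauge's.
- pointer (a joint): Angle in rad of the black pendulum pointer about the gauge's x axis (which comes out of the dial), 0 when it points at the foot, positive towards the gauge's +y (to the right for someone facing the dial). It hangs plumb by gravity, swinging freely for about a second after a jolt: turning the gauge by an angle a about its x axis makes it read -a.
- mark (a joint): Angle in rad of the red mark on the dial, same zero and sense as the pointer. Preset between 0.20 and 0.42, it stays there. Pointer and mark agree when the gauge is turned by minus this angle about its x axis.
- pointer_tip (a point): Tip of the black pointer, 44 mm from the dial's centre, just before the dial face.
- mark_spot (a point): Point on the red mark's centre line (8 mm wide, from 33 to 49 mm out along the dial's radius); this point lies 44 mm from the dial's centre.
- stud: The test stud: a brass ball of 50 mm diameter on a steel stem that stands in a fixed grey block (120 by 110 mm, its dark top plate slopes unevenly, at most 33 mm high). The stud slides straight down against a spring: 2 N to start it, 0.9 N per mm more, 10 mm of travel. Origin 45 mm under the top of the ball; z up.
- stud_ball (a point): Centre of the brass ball, 50 mm above the desk when unloaded; moves with the stud.
- stud_top (a point): Top of the brass ball, 75 mm above the desk when unloaded; moves with the stud.
- offcut: Fixed timber offcut 150 (x) by 130 (y) by 24 mm on which the gauge stands at first; origin at the centre of its underside.
- stamp_wide: Bystander: black and blue self-inking stamp, 36 by 62 by 85 mm tall; origin at the centre of its underside.
- stamp_small: Bystander: black and blue self-inking stamp, 36 by 46 by 70 mm tall; origin at the centre of its underside.
- stamp_round: Bystander: blue round hand stamp, 42 mm across, 84 mm tall; origin at the centre of its underside.
- mouse: Bystander: black computer mouse, 105 by 62 by 34 mm tall; origin at the centre of its underside.
- mug: Bystander: white mug, 76 mm across, 85 mm tall; origin at the centre of its underside.
- disc_tub: Bystander: flat grey and black tub of discs, 128 mm across, 47 mm tall; origin at the centre of its underside.
Mind the look-alikes: they are no part of the job. What is shaped like the part that bears stud but orange is not meant. What is shaped like the gauge but turquoise is not meant.

How it is judged:
On the way, in this order (a step that is already met when the one before it is completed fails the run):
1. the gauge stands upright with the middle of its foot on the ball (distance between gauge_foot and stud_ball below 0.03 m and contact force between gauge and stud above 0.5 N and angle between gauge's own z axis and vertical below 0.1 rad), for 0.2 s.
2. rocked on the ball, the pointer comes to rest on the red mark (distance between gauge_foot and stud_ball below 0.03 m and contact force between gauge and stud above 0.5 N and distance between pointer_tip and mark_spot below 0.0035 m), for 0.4 s.
At the end, for the whole second after the job is handed in: The gripper still holds the gauge (over 2 N), its foot presses the brass ball with more than 0.5 N within about 16 mm of the foot's middle, and the pointer's tip rests within 3.5 mm of the red mark's centre line (under 0.3 rad/s), the gauge still (all of step 2 and velocity of joint pointer between -0.3 and 0.3 rad/s and contact force between the fingers and gauge above 2 N and linear speed of gauge below 0.02 m/s); the arm keeps its last pose, push and grip.
It fails at once if the gauge is pressed on the stud with more than 25 N (contact force between gauge and stud above 25 N).
It fails at once if a bystander is moved more than 30 mm (distance of any of stamp_wide, stamp_small, stamp_round, mouse, mug, disc_tub from where it was at the start of the episode above 0.03 m).
It also fails if it takes over 45 s, if anything falls off the work surface, if the arm or the gripper's body presses on something with over 40 N, if the wrist force passes 120 N, or if a joint passes its speed limit or range.

## Robot

A 6-joint arm with a two-finger parallel gripper is mounted at the origin on the work surface. World frame = base frame: x ahead of the robot, y to its left, z up, the work surface at z = 0. Lengths are in m, angles in rad, forces in N, time in s.
With the tool pointing down it reaches from about 0.425 to 0.95 m from the base axis. Payload 3.5 kg.
Tool frame: the origin (TCP) lies between the finger pads; the fingertips stand 19 mm ahead of it and the grasp point (between the pads) is the TCP (robot.tip_extent is the distance from the TCP to the fingertips, in m); z points along the fingers, y is the line along which they close (so a half turn about z gives the same grasp; the last joint's range is limited). The gripper opens to 85 mm and grips with 20 to 120 N. Pads are 22 mm wide; open, the fingers measure 114 mm over their backs; the gripper's body (76 mm by 85 mm) begins 54 mm behind the grasp point. The pads swing forward as they close: fully open they stand 13 mm farther back than shut.
Start: joints at [0.989, 0.286, 1.577, -0, 1.279, -0.15], TCP at [0.282, 0.613, 0.25] pointing down, gripper open.
Joint ranges: [-2.77, 2.77], [-0.9, 2.22], [0.21, 2.48], [-1.53, 4.67], [0.24, 2.81], [-2.84, 2.84]. Speed limits (rad/s): [2.79, 2.79, 3.14, 3.14, 3.14, 3.14].

## Interface

Orientations are given as a unit quaternion [x, y, z, w].
In Python, from bench import robot gives the robot as it stands.
- The arm moves only by the tool send_rows, never from a script. Its argument "increments" is a list of rows, each a list of 2 entries, a list of its own where there are three numbers: the shift along the tool's x, y, z in mm, then the turn, a rotation vector about the tool's x, y, z in degrees. A call has 1 to 20 rows; each row shifts and turns the commanded pose from where the row before left it, along the tool's axes as they then stand; what a row does not reach is not made up. A row lasts 1/10 s, in which the tool goes at most 50 mm and 8.59 degrees, less where a joint would pass 70% of its speed; a pose out of reach is approached as far as the arm can. A call is refused whole if a number of a shift passes 50 or a number of a turn 8.59, either way. A call with a gripper value outside its range is refused whole. "grip" is the closure, from 0 (fully open) to 1 (shut), set as the call begins (left out, the last holds). The fingers move at their own pace and stop on an object; the grip force is fixed at half the most. Time passes only in rows, so rows that do not move let the fingers close. It gives the time, the measured TCP pose, the force, the opening and the grip force at its end, in the units of the state.
- robot.read_state(): the state, without advancing time (a new reading comes with each control period).
- robot.capture(name): name is "scene" or "side" or "wrist"; returns the picture (420x560x3 uint8, blue, green, red); there is no depth.
- robot.calibration(name): a dict with "fx", "fy", "cx", "cy" (pixels), "rvec" (rotation vector, rad) and "tvec" (3), from world to camera coordinates, as OpenCV has them. Camera axes: x right, y down, z forward; pixel columns grow to the right and rows downward; lengths in m; the calibration is good to about 2 mm. A picture is of the moment at which its call begins: read the wrist's pose just before it. calibration takes no time and is no camera call; for the wrist camera it gives the pose at the moment of the call.
- robot.sign_off(): hands the job in; it is judged then, once.
The state is a dict: "time": time; "q": joint angles; "qd": joint speeds; "joint_torque": joint torques, N m; "tcp_pos": TCP position; "eef_rot": TCP orientation; "wrist_force": force on the tool from outside, world axes, zero at the start; "torque": the same for the moment, N m; "grip_width": finger opening in m; "gripper_force": force on a finger pad.
Only numpy, scipy, OpenCV 4.12 (cv2) and the standard library are available. Lean on these libraries where they do the work, as an engineer would, in place of code of your own. Each camera call takes 0.05 s, during which the arm holds its last target. There are 200 camera calls.

## Working session

There is one attempt and no reset: what is moved stays moved. The work goes in short steps, Python scripts to look and compute and a tool call to move; the robot and the scene stay as the last step left them, time stands still between calls to the robot, and variables do not carry over. Pictures are saved under pics/ and viewed, at most 10 in all, crops included, and the job is handed in when it is done.

Besides the shell and the picture viewer there is one more tool, called after "Emit:" as a command line: name --argument value ..., lists and objects as JSON in quotes. send_rows: Moves the arm, as the interface text tells. Its arguments: {"type":"object","properties":{"increments":{"type":"array","items":{"type":"array"}},"grip":{"type":"number"}},"required":["increments"]}

```bash
mkdir -p pics; ls; cat > h.py <<'E'
import numpy as np, cv2
from scipy.spatial.transform import Rotation as R
from bench import robot
def cam(n):
    c=robot.calibration(n); K=np.array([[c['fx'],0,c['cx']],[0,c['fy'],c['cy']],[0,0,1.]])
    return K,np.array(c['rvec'],float).ravel(),np.array(c['tvec'],float).ravel()
def ray(c,p):
    K,r,t=c; M=R.from_rotvec(r).as_matrix(); o=-M.T@t
    d=M.T@np.linalg.inv(K)@np.array([p[0],p[1],1.]); return o,d/np.linalg.norm(d)
def tri(obs):
    A=np.zeros((3,3));b=np.zeros(3);rs=[ray(c,p) for c,p in obs]
    for o,d in rs:
        P=np.eye(3)-np.outer(d,d);A+=P;b+=P@o
    x=np.linalg.solve(A,b); return x,[np.linalg.norm((np.eye(3)-np.outer(d,d))@(x-o)) for o,d in rs]
def onz(c,p,z):
    o,d=ray(c,p); return o+d*(z-o[2])/d[2]
def proj(c,X):
    K,r,t=c; return cv2.projectPoints(np.atleast_2d(np.array(X,float)),r,t,K,None)[0].reshape(-1,2)
E
python3 - <<'E'
from h import *
a=robot.capture('scene');b=robot.capture('side');cv2.imwrite('pics/scene.png',a);cv2.imwrite('pics/side.png',b)
cv2.imwrite('pics/both.png',np.vstack([a,b]))
for n in('scene','side'):
    print(n,robot.calibration(n), ray(cam(n),(280,210)))
s=robot.read_state();print(s)
E
```

```text
pics
scene {'fx': 444.8781121574106, 'fy': 444.8781121574106, 'cx': 275.2426019276397, 'cy': 215.24198162560688, 'rvec': array([ 2.36099474,  0.979156  , -0.29965434]), 'tvec': array([-0.3798611 , -0.25549279,  1.50552719])} (array([ 1.02196874, -0.49926159,  1.08742858]), array([-0.40079809,  0.42624835, -0.81097055]))
side {'fx': 518.1874359704185, 'fy': 518.1874359704185, 'cx': 279.3465017462142, 'cy': 211.9979005224389, 'rvec': array([ 0.62985973, -2.6095874 ,  1.24583282]), 'tvec': array([0.46981539, 0.24009444, 1.68743043])} (array([-0.07835736,  1.25386192,  1.24397897]), array([ 0.33736831, -0.70040975, -0.6289744 ]))
{'time': 0.1, 'q': array([ 9.88976227e-01,  2.87136312e-01,  1.57804704e+00, -2.47920169e-05,
        1.27859756e+00, -1.50012950e-01]), 'qd': array([ 0.00077921, -0.00095313, -0.00299506,  0.00316156, -0.00273472,
        0.00144888]), 'joint_torque': array([ 1.56088150e-03, -4.07299662e+01, -2.93699992e+01, -7.83969267e-05,
        3.42014326e-03,  4.36320590e-06]), 'tcp_pos': array([0.28217106, 0.61257577, 0.24903706]), 'eef_rot': array([ 2.14226484e-01,  9.76783403e-01, -1.02593969e-03, -3.80404186e-04]), 'wrist_force': array([ 0.39389768, -0.3996116 ,  0.05270667]), 'torque': array([0.02307979, 0.02435291, 0.01615472]), 'gripper_force': 0.0, 'grip_width': 0.08527806106995467}
```

View pics/scene.png

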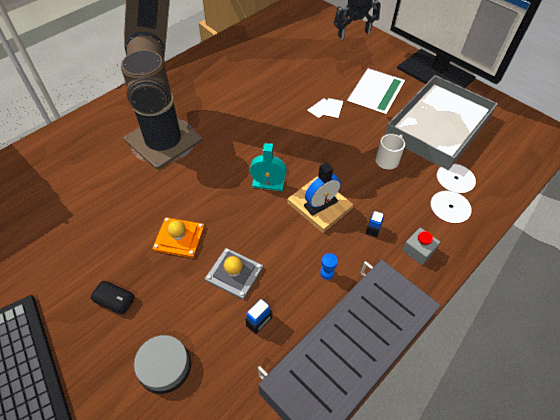

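View pics/side.png

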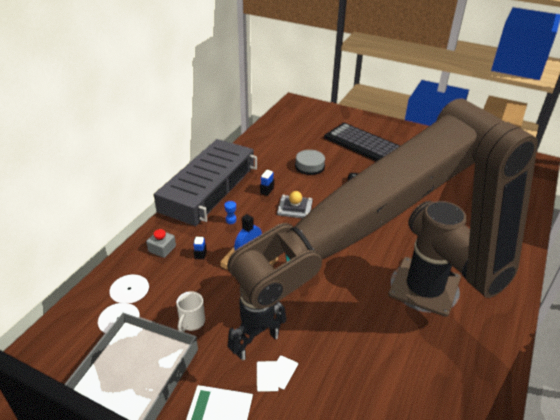

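The scene picture shows the candidates. Gauge: blue with a dial at (322,190), or the turquoise look-alike at (267,172). Stud: brass ball on the grey block at (233,266), or the one on the orange block at (177,229). I choose the blue gauge and the grey block, and check both in an enlarged crop.

```bash
python3 - <<'E'
from h import *
a=cv2.imread('pics/scene.png');b=cv2.imread('pics/side.png')
def cr(im,x,y,w=80,h=60): return cv2.resize(im[y:y+h,x:x+w],(400,300),interpolation=cv2.INTER_CUBIC)
cv2.imwrite('pics/c1.png',np.vstack([np.hstack([cr(a,285,160),cr(a,195,240)]),np.hstack([cr(b,205,205),cr(b,260,175)])]))
c=cam('scene')
print('ball',onz(c,(233,265),.05),'grip top',onz(c,(325,168),.191),'offcut',onz(c,(320,203),.024))
E
```

```text
ball [ 0.54745799 -0.16971864  0.05      ] grip top [0.56658884 0.15541808 0.191     ] offcut [0.56238427 0.16275036 0.024     ]
```

View pics/c1.png

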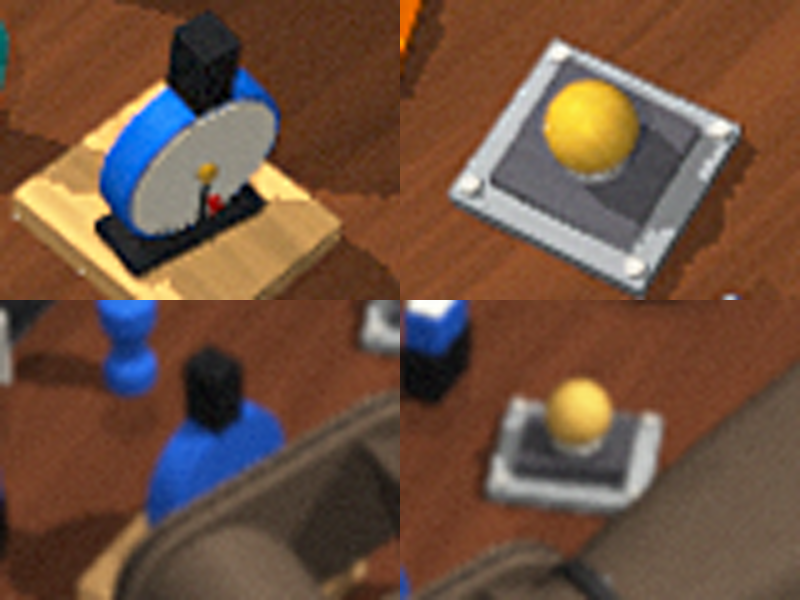

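The crops confirm both choices: white dial with a black pointer and a red mark, and a brass ball on the grey block. Post top is at about (326.4,166.2) in scene and (247.6,217.4) in side. Ball is at (233.2,265.4) and (295.8,197.4).

```bash
python3 - <<'E'
from h import *
c=cam('scene');s=cam('side')
print('posttop',tri([(c,(326.4,166.2)),(s,(247.6,217.4))]))
print('ball',tri([(c,(233.2,265.4)),(s,(295.8,197.4))]))
A=onz(c,(312.4,213.5),.03);B=onz(c,(338,201.5),.03);C=onz(c,(304.4,205),.03)
print(A,B,C,np.linalg.norm(B-A),np.linalg.norm(C-A),np.degrees(np.arctan2(*(B-A)[1::-1])),np.degrees(np.arctan2(*(A-C)[1::-1])))
P=(B+C)/2;print('foot centre',P)
st=robot.read_state();M=R.from_quat(st['eef_rot']).as_matrix();print(M)
w=cam('wrist');Rw=R.from_rotvec(w[1]).as_matrix();print('wristcam in tool',M.T@(-Rw.T@w[2]-st['tcp_pos']),M.T@Rw.T)
E
```

```text
posttop (array([0.56278288, 0.16270996, 0.18990071]), [np.float64(0.001942521761057327), np.float64(0.0019425217610570381)])
ball (array([ 0.54572199, -0.17094482,  0.04867821]), [np.float64(0.0026158687360731), np.float64(0.0026158687360732014)])
[0.5747483  0.11465235 0.03      ] [0.59901633 0.20124346 0.03      ] [0.53738028 0.12071737 0.03      ] 0.08992751420567097 0.03785700754730569 74.34393377976875 -9.219006388839926
foot centre [0.56819831 0.16098042 0.03      ]
[[-9.08213738e-01  4.18504967e-01 -1.18271190e-03]
 [ 4.18506529e-01  9.08211922e-01 -1.84125643e-03]
 [ 3.03578084e-04 -2.16722704e-03 -9.99997605e-01]]
wristcam in tool [ 0.06666409 -0.00072002 -0.12382416] [[-7.22460965e-04 -9.64536521e-01 -2.63948438e-01]
 [ 9.99999704e-01 -7.66925441e-04  6.54174966e-05]
 [-2.65526337e-04 -2.63948313e-01  9.64536789e-01]]
```

Emit:
send_rows --increments '[[[-37,-24.3,-4.2],[0,0,0]],[[-37,-24.3,-4.2],[0,0,0]],[[-37,-24.3,-4.2],[0,0,0]],[[-37,-24.3,-4.2],[0,0,0]],[[-37,-24.3,-4.2],[0,0,0]],[[-37,-24.3,-4.2],[0,0,0]],[[-37,-24.3,-4.2],[0,0,0]],[[-37,-24.3,-4.2],[0,0,0]],[[-37,-24.3,-4.2],[0,0,0]],[[-37,-24.3,-4.2],[0,0,0]],[[-37,-24.3,-4.2],[0,0,0]],[[-37,-24.3,-4.2],[0,0,0]],[[0,0,0],[0,0,-5.5]],[[0,0,0],[0,0,-5.5]],[[0,0,0],[0,0,0]],[[0,0,0],[0,0,0]]]' --grip 0

```text
time: 1.7
tcp_pos: [0.5634, 0.1624, 0.3002]
eef_rot: [0.121, 0.993, -0.0, -0.0]
wrist_force: [0.8, -0.0, -0.2]
grip_width: 0.0852
gripper_force: 0.0
```

```bash
python3 - <<'E'
from h import *
st=robot.read_state();print(st['tcp_pos'],st['time'],R.from_quat(st['eef_rot']).as_matrix())
np.savez('w1.npz',*cam('wrist'))
a=robot.capture('wrist');cv2.imwrite('pics/w1.png',a);cv2.imwrite('pics/w1b.png',cv2.resize(a,(800,600)))
b=robot.capture('side');cv2.imwrite('pics/side2.png',b)
E
```

```text
[0.5634028  0.16244556 0.30023796] 1.7 [[-9.70936211e-01  2.39336790e-01 -8.81012044e-04]
 [ 2.39336948e-01  9.70936568e-01 -7.76608272e-05]
 [ 8.36819717e-04 -2.86262443e-04 -9.99999609e-01]]
```

View pics/w1b.png

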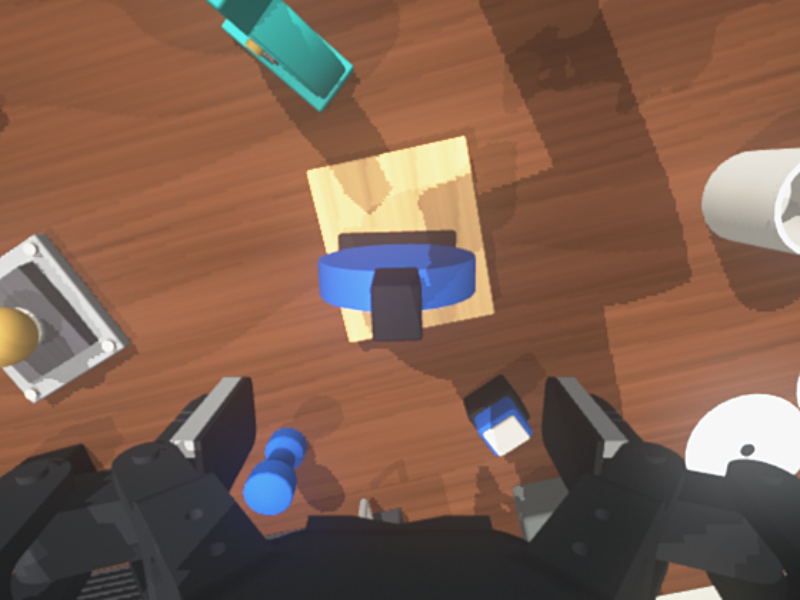

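The wrist view shows the post at x 374–421, with its front top edge at y≈339. The foot's back edge runs (340,234)–(455,232). The gripper is nearly aligned with it.

```bash
python3 - <<'E'
from h import *
z=np.load('w1.npz');w=(z['arr_0'],z['arr_1'],z['arr_2'])
f=.7
E1=onz(w,(374*f,340*f),.191);E2=onz(w,(421.5*f,339*f),.191);print(E1,E2,np.linalg.norm(E1-E2))
F1=onz(w,(340*f,234*f),.036);F2=onz(w,(455.5*f,232*f),.036);print(F1,F2,np.linalg.norm(F1-F2))
for a,b in((E1,E2),(F1,F2)): print(np.degrees(np.arctan2(*(b-a)[1::-1])))
for y in(76,77.):
    gy=np.array([np.cos(np.radians(y)),np.sin(np.radians(y)),0]);gx=np.array([gy[1],-gy[0],0])
    print('grip',(E1+E2)/2-.015*gx,'foot',(F1+F2)/2+.022*gx)
M=R.from_quat(robot.read_state()['eef_rot']).as_matrix();print(np.degrees(np.arctan2(M[1,1],M[0,1])))
E
```

```text
[0.57657307 0.14556228 0.191     ] [0.58189108 0.1693239  0.191     ] 0.024349454225111724
[0.53458564 0.12049099 0.036     ] [0.55531664 0.21099357 0.036     ] 0.09284659517620447
77.3847229213905
77.09810957538026
grip [0.56467764 0.16107192 0.191     ] foot [0.56629764 0.16042    0.036     ]
grip [0.56461652 0.16081736 0.191     ] foot [0.56638728 0.16079336 0.036     ]
76.21597803640704
```

Emit:
send_rows --increments '[[[-2,-1,20],[0,0,-1]],[[0,0,28],[0,0,0]],[[0,0,30],[0,0,0]],[[0,0,30],[0,0,0]],[[0,0,20],[0,0,0]],[[0,0,0],[0,0,0]],[[0,0,0],[0,0,0]]]'

```text
time: 2.5
tcp_pos: [0.5654, 0.1613, 0.173]
eef_rot: [0.111, 0.994, -0.0, -0.0]
wrist_force: [-0.4, -0.6, 0.7]
grip_width: 0.0858
gripper_force: 0.0
```

Emit:
send_rows --increments '[[[0,0,0],[0,0,0]],[[0,0,0],[0,0,0]],[[0,0,0],[0,0,0]],[[0,0,0],[0,0,0]],[[0,0,0],[0,0,0]],[[0,0,0],[0,0,0]],[[0,0,0],[0,0,0]],[[0,0,0],[0,0,0]]]' --grip 1

```text
time: 3.3
tcp_pos: [0.5659, 0.1607, 0.1736]
eef_rot: [0.111, 0.994, -0.0, 0.001]
wrist_force: [-1.2, -1.8, 5.8]
grip_width: 0.0253
gripper_force: 60.0
```

Emit:
send_rows --increments '[[[0,0,-5],[0,0,0]],[[0,0,-15],[0,0,0]],[[0,0,-25],[0,0,0]],[[0,0,-30],[0,0,0]],[[0,0,-25],[0,0,0]]]'

```text
time: 3.8
tcp_pos: [0.565, 0.1612, 0.2738]
eef_rot: [0.111, 0.994, 0.0, -0.0]
wrist_force: [0.7, 0.7, -4.1]
grip_width: 0.0253
gripper_force: 59.4
```

Emit:
send_rows --increments '[[[-2,-14,-6],[0,0,0]],[[-4.5,-26,-11],[0,0,0]],[[-4.5,-28,-11],[0,0,0]],[[-4.5,-28,-11],[0,0,0]],[[-4.5,-28,-11],[0,0,4]],[[-2.5,-28,-11],[0,0,4]],[[-0.5,-28,-11],[0,0,4]],[[1.5,-28,-11],[0,0,4]],[[3.5,-28,-11],[0,0,4]],[[5,-28,-11],[0,0,0]],[[5,-28,-11],[0,0,0]],[[5,-26,-11],[0,0,0]],[[3,-14,-6],[0,0,0]],[[0,0,0],[0,0,0]],[[0,0,0],[0,0,0]],[[0,0,0],[0,0,0]],[[0,0,0],[0,0,0]],[[0,0,0],[0,0,0]],[[0,0,0],[0,0,0]],[[0,0,0],[0,0,0]]]'

```text
time: 5.8
tcp_pos: [0.4459, -0.1368, 0.4056]
eef_rot: [0.282, 0.96, 0.0, -0.0]
wrist_force: [0.4, -0.7, -3.6]
grip_width: 0.0255
gripper_force: 59.8
```

```bash
cat > look.py <<'E'
from h import *
import sys
def rect(n=6,tag='d',h=.149,off=.013):
    """average scene frames, rectify the dial plane to an upright picture in gauge axes (5 px/mm)"""
    a=np.mean([robot.capture('scene').astype(float) for _ in range(n)],0).clip(0,255).astype(np.uint8)
    cv2.imwrite(f'pics/{tag}_raw.png',a)
    st=robot.read_state();M=R.from_quat(st['eef_rot']).as_matrix()
    gx,gy,gz=-M[:,0],M[:,1],-M[:,2]; C=st['tcp_pos']-h*gz+.066*gz+off*gx
    q=[(-.06,.06),(.06,.06),(.06,-.06),(-.06,-.06)]
    src=proj(cam('scene'),[C+u*gy+v*gz for u,v in q]).astype(np.float32)
    dst=np.array([(0,0),(600,0),(600,600),(0,600)],np.float32)
    o=cv2.warpPerspective(a,cv2.getPerspectiveTransform(src,dst),(600,600),flags=cv2.INTER_CUBIC)
    cv2.imwrite(f'pics/{tag}.png',o)
    print('t',st['time'],st['tcp_pos'],'yaw',np.degrees(np.arctan2(gy[1],gy[0])),'tilt',np.degrees(np.arctan2(gy[2],gz[2])),'F',st['wrist_force'],'w',st['grip_width'],st['gripper_force'])
    print('q',st['q']); return a,o
E
python3 -c "
from look import *
rect(6,'d1')"
```

```text
t 6.1 [ 0.44572486 -0.13699742  0.40575409] yaw 57.25540496163962 tilt -0.001573405169080162 F [ 0.08565836  0.74422621 -2.35478268] w 0.025343672914925473 59.805368185043335
q [-5.16286598e-01 -2.66703217e-01  1.85669277e+00 -3.04588732e-05
  1.55154972e+00 -1.51558134e+00]
```

View pics/d1.png

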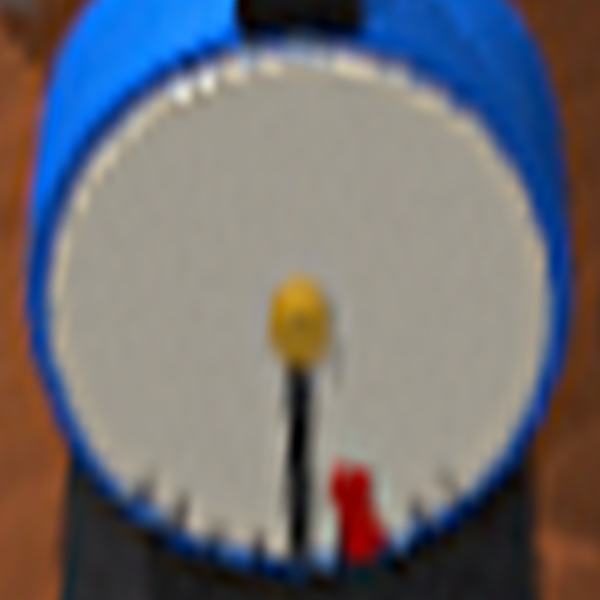

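The rectified dial (5 px/mm) has its centre near (300,310). The pointer hangs straight down at x≈298. The red mark runs (347,470)–(363,555), about 15–16° to the right, towards +y.

```bash
python3 - <<'E'
from h import *
o=cv2.imread('pics/d1.png').astype(int);B,G,Rr=o[...,0],o[...,1],o[...,2]
for n,m in(('red',(Rr>130)&(G<90)&(B<90)&(np.indices(Rr.shape)[0]>400)),('dial',(abs(Rr-G)<45)&(abs(Rr-B)<75)&(Rr>110))):
    y,x=np.nonzero(m);print(n,len(x),x.mean(),y.mean(),x.min(),x.max(),y.min(),y.max(),np.degrees(np.arctan2(x.mean()-300,y.mean()-310)))
m=(Rr<70)&(G<70)&(B<70)
for r in range(390,540,30): x=np.nonzero(m[r,260:335])[0]+260;print(r,x.mean())
st=robot.read_state();M=R.from_quat(st['eef_rot']).as_matrix()
T=np.array([.5457,-.171,.05+.025+.1496]);print('above contact, tool mm',1e3*M.T@(T-st['tcp_pos']))
# height check of the held foot is via TCP: 0.1736-0.024
E
```

```text
red 10398 141.65906905174072 495.0363531448356 0 570 401 599 -40.554555656174735
dial 185664 296.4974685453292 291.19986642537054 20 547 48 598 -169.44658292206753
390 299.5
420 299.0
450 297.5
480 299.0
510 299.5
above contact, tool mm [-102.46997103   25.48180948  181.15902249]
```

Emit:
send_rows --increments '[[[-10,2.5,0],[0,0,0]],[[-21,5,5],[0,0,0]],[[-25,6,20],[0,0,0]],[[-25,6,28],[0,0,0]],[[-16,4,28],[0,0,0]],[[-5.5,2,28],[0,0,0]],[[0,0,26],[0,0,0]],[[0,0,20],[0,0,0]],[[0,0,8],[0,0,0]],[[0,0,0],[0,0,0]],[[0,0,0],[0,0,0]],[[0,0,0],[0,0,0]]]'

```text
time: 7.3
tcp_pos: [0.5467, -0.1715, 0.2447]
eef_rot: [0.282, 0.959, -0.0, 0.002]
wrist_force: [-1.1, -0.1, -2.6]
grip_width: 0.0254
gripper_force: 59.7
```

```bash
python3 - <<'E'
from look import *
a,o=rect(4,'d2')
b=robot.capture('side');c=proj(cam('side'),robot.read_state()['tcp_pos']-[0,0,.15])[0].astype(int);print(c)
f=lambda im,x,y:cv2.resize(im[y-40:y+40,x-50:x+50],(400,320),interpolation=cv2.INTER_CUBIC)
s=proj(cam('scene'),[.546,-.171,.09])[0].astype(int);print(s)
cv2.imwrite('pics/c2.png',np.hstack([f(a,*s),f(b,*c)]))
E
```

```text
t 7.5 [ 0.54610984 -0.17115324  0.24381276] yaw 57.257514859849096 tilt 0.010531876888250517 F [-0.04916258 -0.21202916 -4.07277324] w 0.02543407723610525 59.65175807476044
q [-4.80947383e-01  6.60103084e-02  1.84081192e+00  1.76498411e-05
  1.23292038e+00 -1.48028520e+00]
[295 187]
[231 257]
```

View pics/c2.png

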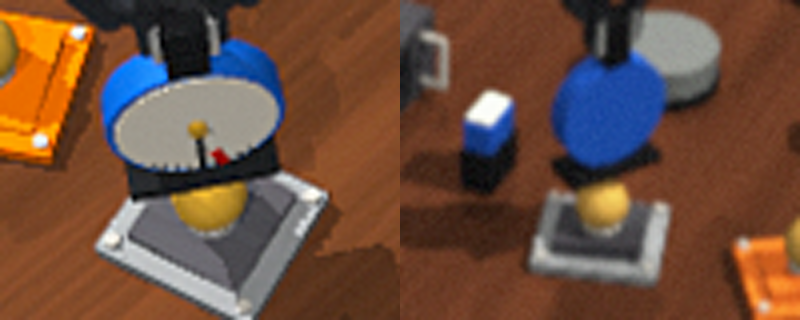

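The foot hangs centred over the ball in both views (ball at crop (209,205) in scene, (602,203) in side). I lower gently.

Emit:
send_rows --increments '[[[0,0,4],[0,0,0]],[[0,0,4],[0,0,0]],[[0,0,4],[0,0,0]],[[0,0,3],[0,0,0]],[[0,0,0],[0,0,0]],[[0,0,0],[0,0,0]]]'

```text
time: 8.15
tcp_pos: [0.5457, -0.171, 0.2275]
eef_rot: [0.282, 0.959, 0.0, -0.0]
wrist_force: [0.5, -0.4, -3.7]
grip_width: 0.0255
gripper_force: 59.7
```

Emit:
send_rows --increments '[[[0,0,1],[0,0,0]],[[0,0,1],[0,0,0]],[[0,0,1],[0,0,0]],[[0,0,1],[0,0,0]],[[0,0,0],[0,0,0]],[[0,0,0],[0,0,0]]]'

```text
time: 8.75
tcp_pos: [0.5458, -0.171, 0.224]
eef_rot: [0.282, 0.959, -0.0, 0.0]
wrist_force: [-1.9, 0.0, -1.4]
grip_width: 0.0257
gripper_force: 59.7
```

Emit:
send_rows --increments '[[[0,0,1],[0,0,0]],[[0,0,1],[0,0,0]],[[0,0,1],[0,0,0]],[[0,0,0],[0,0,0]],[[0,0,0],[0,0,0]],[[0,0,0],[0,0,0]]]'

```text
time: 9.35
tcp_pos: [0.5459, -0.1711, 0.221]
eef_rot: [0.282, 0.959, -0.0, 0.0]
wrist_force: [-0.4, -0.1, 0.2]
grip_width: 0.0254
gripper_force: 60.0
```

Emit:
send_rows --increments '[[[0,0,0],[0,0,0]],[[0,0,0],[0,0,0]],[[0,0,0],[0,0,0]],[[0,4.7,0.1],[1.55,0,0]],[[0,4.7,0.1],[1.55,0,0]],[[0,4.7,0.1],[1.55,0,0]],[[0,4.7,0],[1.55,0,0]],[[0,4.7,0.1],[1.55,0,0]],[[0,4.7,0],[1.55,0,0]],[[0,4.7,0.1],[1.55,0,0]],[[0,4.7,0],[1.55,0,0]],[[0,4.7,0.1],[1.55,0,0]],[[0,4.7,0.1],[1.55,0,0]],[[0,0,0],[0,0,0]],[[0,0,0],[0,0,0]],[[0,0,0],[0,0,0]],[[0,0,0],[0,0,0]],[[0,0,0],[0,0,0]],[[0,0,0],[0,0,0]],[[0,0,0],[0,0,0]]]'

```text
time: 11.35
tcp_pos: [0.5711, -0.1316, 0.2144]
eef_rot: [0.279, 0.951, -0.129, -0.038]
wrist_force: [1.6, 3.3, 1.0]
grip_width: 0.0251
gripper_force: 60.4
```

Emit:
send_rows --increments '[[[0,0,0],[0,0,0]],[[0,0,0],[0,0,0]],[[0,0,0],[0,0,0]],[[0,0,0],[0,0,0]],[[0,0,0],[0,0,0]],[[0,0,0],[0,0,0]],[[0,0,0],[0,0,0]]]'

```text
time: 12.05
tcp_pos: [0.5709, -0.1319, 0.2144]
eef_rot: [0.279, 0.951, -0.129, -0.038]
wrist_force: [2.3, 3.7, 1.1]
grip_width: 0.0252
gripper_force: 60.4
```

```bash
python3 - <<'E'
from look import *
a,o=rect(6,'d3')
st=robot.read_state();M=R.from_quat(st['eef_rot']).as_matrix()
F=st['tcp_pos']+.1496*M[:,2];print('foot',F,'ball centre if touching',F+.025*M[:,2])
x,y=proj(cam('scene'),[.546,-.171,.12])[0].astype(int)
cv2.imwrite('pics/c3.png',np.hstack([o[::2,::2],cv2.resize(a[y-40:y+40,x-50:x+50],(375,300),interpolation=cv2.INTER_CUBIC)]))
E
```

```text
t 12.35 [ 0.57087785 -0.13195681  0.21436475] yaw 57.25803753688342 tilt -15.500060671559549 F [2.10321224 2.99787351 0.265489  ] w 0.025298206832446147 60.4476535320282
q [-0.29827024  0.18314132  1.78320508 -0.27361439  1.2610234  -1.20250756]
foot [ 0.54926544 -0.1655905   0.07020568] ball centre if touching [ 0.54565374 -0.17121111  0.04611493]
```

View pics/c3.png

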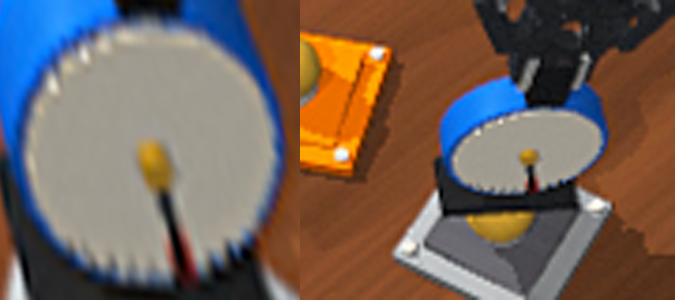

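The pointer lies over the red mark in this view (rectified crop about (175,250)). I enlarge that area alongside the earlier upright view.

```bash
python3 - <<'E'
import cv2,numpy as np
f=lambda n:cv2.resize(cv2.imread(f'pics/{n}.png')[270:600,200:500],(400,440))
cv2.imwrite('pics/c4.png',np.hstack([f('d1'),f('d3')]))
E
```

```text
(no output)
```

View pics/c4.png

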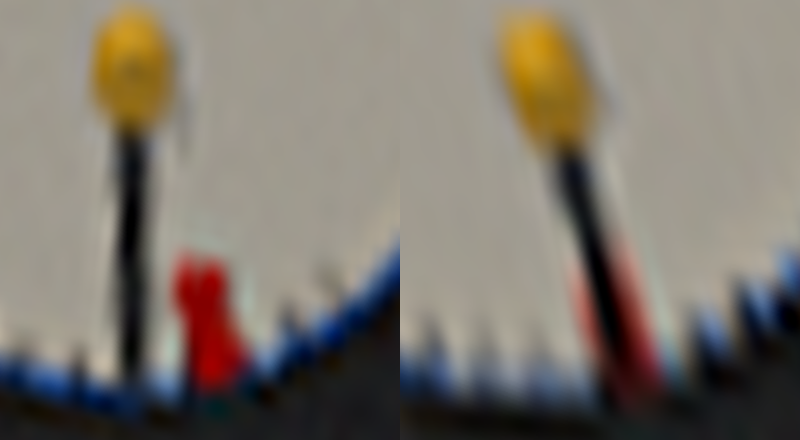

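In the right half, red shows on both sides of the pointer but more on the right, an offset of about 1.5–2.5 mm. So about 2° more tilt is needed.

Emit:
send_rows --increments '[[[0,3,0],[1,0,0]],[[0,3,0],[1,0,0]],[[0,0,0],[0,0,0]],[[0,0,0],[0,0,0]],[[0,0,0],[0,0,0]],[[0,0,0],[0,0,0]],[[0,0,0],[0,0,0]],[[0,0,0],[0,0,0]],[[0,0,0],[0,0,0]],[[0,0,0],[0,0,0]],[[0,0,0],[0,0,0]],[[0,0,0],[0,0,0]],[[0,0,0],[0,0,0]],[[0,0,0],[0,0,0]],[[0,0,0],[0,0,0]]]'

```text
time: 13.85
tcp_pos: [0.574, -0.1271, 0.2127]
eef_rot: [0.279, 0.948, -0.146, -0.043]
wrist_force: [0.7, -0.2, 1.4]
grip_width: 0.0255
gripper_force: 60.3
```

```bash
python3 - <<'E'
from look import *
a,o=rect(6,'d4')
f=lambda n:cv2.resize(cv2.imread(f'pics/{n}.png')[420:580,260:420],(400,400))
cv2.imwrite('pics/c5.png',np.hstack([f('d3'),f('d4')]))
# redness profile along rows of the tilted pictures
for n in('d3','d4'):
    p=cv2.imread(f'pics/{n}.png').astype(int)
    for r in range(470,550,20):
        q=p[r-6:r+7].mean(0); red=np.clip(q[:,2]-q[:,1]-25,0,None)[290:430]; dk=np.clip(100-q.max(1),0,None)[290:430]
        xs=np.arange(290,430); print(n,r,'red',round((red*xs).sum()/red.sum(),1),'ptr',round((dk*xs).sum()/dk.sum(),1),[int(v) for v in red[20:110:5]])
E
```

```text
t 14.15 [ 0.57397217 -0.12703869  0.2126711 ] yaw 57.25938152793754 tilt -17.49885035643017 F [ 0.26712494 -0.06357495  1.10097968] w 0.025426094104508613 60.350364446640015
q [-0.27678415  0.19955226  1.77178237 -0.30548173  1.27512599 -1.17106431]
d3 470 red 368.1 ptr 348.3 [0, 0, 0, 0, 0, 0, 0, 0, 0, 0, 10, 21, 24, 15, 0, 0, 0, 0]
d3 490 red 358.3 ptr 353.2 [0, 0, 0, 0, 15, 31, 23, 0, 0, 0, 9, 28, 36, 32, 17, 0, 0, 0]
d3 510 red 362.7 ptr 357.8 [0, 0, 0, 0, 0, 25, 42, 28, 0, 0, 0, 13, 36, 47, 43, 23, 0, 0]
d3 530 red 373.7 ptr 376.4 [0, 0, 0, 0, 0, 0, 8, 20, 14, 0, 0, 0, 21, 39, 53, 50, 22, 0]
d4 470 red 335.6 ptr 352.4 [0, 0, 0, 0, 7, 20, 12, 0, 0, 0, 0, 0, 0, 0, 0, 0, 0, 0]
d4 490 red 342.3 ptr 357.9 [0, 0, 0, 0, 8, 63, 103, 80, 18, 0, 0, 0, 0, 4, 7, 1, 0, 0]
d4 510 red 347.6 ptr 362.9 [0, 0, 0, 0, 0, 1, 59, 104, 78, 28, 0, 0, 0, 0, 2, 6, 1, 0]
d4 530 red 351.8 ptr 382.8 [0, 0, 0, 0, 0, 0, 2, 56, 99, 79, 39, 0, 0, 0, 0, 0, 0, 0]
```

View pics/c5.png

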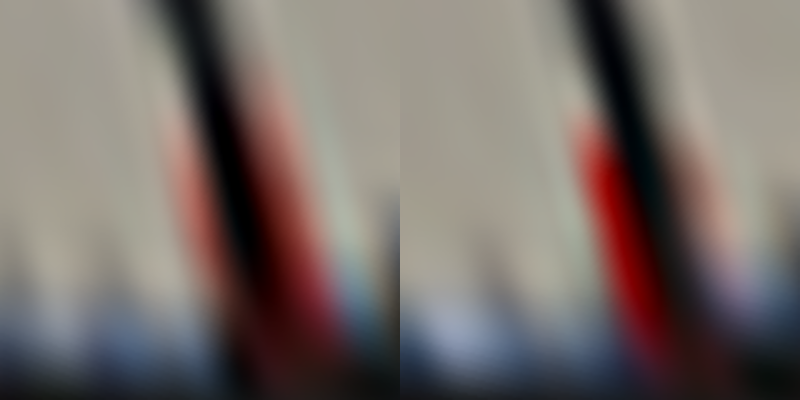

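At 15.5° the mark's centre is about 0.7 mm right of the pointer, and at 17.5° about 1 mm left of it. I set about 16.5° and let the pointer settle.

Emit:
send_rows --increments '[[[0,-1.5,0],[-0.5,0,0]],[[0,-1.5,0],[-0.5,0,0]],[[0,0,0],[0,0,0]],[[0,0,0],[0,0,0]],[[0,0,0],[0,0,0]],[[0,0,0],[0,0,0]],[[0,0,0],[0,0,0]],[[0,0,0],[0,0,0]],[[0,0,0],[0,0,0]],[[0,0,0],[0,0,0]],[[0,0,0],[0,0,0]],[[0,0,0],[0,0,0]],[[0,0,0],[0,0,0]],[[0,0,0],[0,0,0]],[[0,0,0],[0,0,0]],[[0,0,0],[0,0,0]],[[0,0,0],[0,0,0]],[[0,0,0],[0,0,0]]]'

```text
time: 15.95
tcp_pos: [0.5725, -0.1294, 0.2136]
eef_rot: [0.279, 0.95, -0.138, -0.04]
wrist_force: [1.5, 3.0, -0.1]
grip_width: 0.0252
gripper_force: 60.5
```

```bash
python3 - <<'E'
from look import *
F=[]
rect(6,'d5')
p=cv2.imread('pics/d5.png').astype(int)
for r in(480,490,500,510):
    q=p[r-6:r+7].mean(0); red=np.clip(q[:,2]-q[:,1]-25,0,None); dk=np.clip(100-q.max(1),0,None)[290:400]
    i=np.nonzero(red[290:430]>3)[0]+290; print(r,i.min(),i.max(),(i.min()+i.max())/2,'ptr',(dk*np.arange(290,400)).sum()/dk.sum())
for _ in range(6): robot.capture('side');F.append(robot.read_state()['wrist_force'])
print(np.mean(F,0))
E
```

```text
t 16.25 [ 0.57252328 -0.12940197  0.21359458] yaw 57.2584153213811 tilt -16.482761328528486 F [2.21303336 3.3804496  0.58814983] w 0.025205455069589117 60.51550269126892
q [-0.287357    0.19122987  1.77740757 -0.28941177  1.26786542 -1.18665329]
480 330 350 340.0 ptr 353.42624356775303
490 331 374 352.5 ptr 356.0941371274377
500 336 375 355.5 ptr 359.3958132820019
510 340 358 349.0 ptr 362.6764489264064
[2.02809449 2.99704163 0.86208749]
```

```bash
python3 -c "
from bench import robot
print(robot.sign_off())"
```

```text
the job is handed in; nothing more can be done
None
```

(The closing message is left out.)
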